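# Snap the diffuser onto the long cab lamp

### The arm

A 6-joint arm with a two-finger parallel gripper is mounted at the origin on the work surface. World frame = base frame: x ahead of the robot, y to its left, z up, the work surface at z = 0. Lengths are in m, angles in rad, forces in N, time in s.
With the tool pointing down it reaches from about 0.35 to 0.775 m from the base axis. Payload 5.5 kg.
Tool frame: the origin (TCP) lies between the finger pads; the fingertips stand 17 mm ahead of it and the grasp point (between the pads) lies 2 mm behind it (env.finger_overhang is the distance from the TCP to the fingertips, in m); z points along the fingers, y is the direction in which the jaws open and shut (so a half turn about z gives the same grasp; the last joint's range is limited). The gripper opens to 85 mm and grips with 20 to 120 N. Pads are 22 mm wide; open, the fingers measure 114 mm over their backs; the gripper's body (76 mm by 85 mm) begins 54 mm behind the grasp point. The pads swing forward as they close: fully open they stand 13 mm farther back than shut.
Start: joints at [-0.14, 0.313, 0.046, 1.304, 0, 1.431], TCP at [0.575, -0, 0.248] pointing down, gripper open.
Joint ranges: [-2.76, 2.76], [-0.86, 1.69], [-1.03, 1.26], [-2.2, 2.34], [-1.47, 1.5], [-3.14, 3.14]. Speed limits (rad/s): [2.57, 2.57, 3.14, 3.14, 3.14, 3.14].

### API

Orientations are given as a unit quaternion [w, x, y, z].
In Python, from workcell import env gives the robot as it stands. The module is installed in compiled form; this text tells all that it offers.
- The arm moves only by the tool arm_command, never from a script. Its argument "moves" is a list of rows, each a list of 5 numbers: the closure, from 0 (fully open) to 1 (shut), then the shift along the tool's x, y, z in mm, then the turn about the tool's z in rad. In form: [[fingers, dx, dy, dz, turn], ...]. A call has 1 to 12 rows; each row is the pose to reach, as a shift and turn from the pose commanded when the call began, along the tool's axes at that moment; what a row does not reach only later rows make up. A row lasts 1/10 s, in which the tool goes at most 50 mm and 8.59 degrees, less where a joint would pass 70% of its speed; a pose out of reach is approached as far as the arm can. A call with a gripper value outside its range is refused whole. The fingers move at their own pace and stop on an object; "squeeze" is the grip in N (left out, the last holds). Time passes only in rows, so rows that repeat a pose let the fingers close. It gives the time, the measured TCP pose, the force and the opening at its end, in the units of the state.
- env.get_state(): the state, without advancing time (a new reading comes with each control period).
- env.read_camera(name): name is "scene" or "side" or "wrist"; returns (picture, depth): 384x512x3 uint8, blue, green, red; 384x512 float32, m along the optical axis (not along the pixel's ray), 0 where there is no reading.
- env.get_calibration(name): a dict with "fx", "fy", "cx", "cy" (pixels), "pose" (4x4, takes a point from camera to world coordinates). Camera axes: x right, y down, z forward; pixel columns grow to the right and rows downward; lengths in m; the calibration is good to about 2 mm. A picture is of the moment at which its call begins: read the wrist's pose just before it. get_calibration takes no time and is no camera call; for the wrist camera it gives the pose at the moment of the call.
- env.hand_in(): hands the job in, once; it reports no verdict.
The state is a dict: "clock": time; "joint_pos": joint angles; "qvel": joint speeds; "tau": joint torques, N m; "tcp_pos": TCP position; "orientation": TCP orientation; "wrist_force": force on the tool from outside, world axes, zero at the start; "ft_torque": the same for the moment, N m; "finger_gap": finger opening in m.
Only numpy, scipy, OpenCV 4.12 (cv2) and the standard library are available. Lean on these libraries where they do the work, as an engineer would, in place of code of your own. Each camera call takes 0.05 s, during which the arm holds its last target. There are 200 camera calls.

### The job

Two truck cab lamps are on the bench with their white diffusers only laid on loosely. Finish the long one: press its diffuser down at the corners until every clip has clicked and it sits fully home, flush all round. Leave the square lamp's diffuser loose as it is, since that lamp still needs its bulbs.

Things in the scene. Friction and masses are not known exactly. Their poses are not given: they have to be found in the camera images.
- long_diffuser: loose opal cover 180 x 100 mm (x, y); origin: centre of its 5 mm plate's underside, z up. Raised boss at each corner, 30 x 28 mm, centre x +-74, y +-35, top 15 mm above origin, with a clip leg below it. Clips start unlatched, plate 10 mm above the rim. Press on a boss, about 10 N: it goes down 10 mm and clicks; the opposite corner may rise 10 mm until pressed. Middle panel is 3 mm high.
- long_lamp: grey plastic housing of the long lamp, an open tray 180 x 100 x 45 mm on a 12 mm plywood board (230 x 110 mm) fixed to the bench. Origin: centre of the board's underside, on the bench; axes as its diffuser's. Its rim is at z = 57 mm, where the diffuser's origin lies when home (tops of its bosses then at 72 mm).
- square_diffuser: the square lamp's diffuser, 120 x 120 mm, of the same white plastic and make, a boss at each corner, also standing 10 mm above its own housing's rim; origin at the centre of its plate's underside. To be left alone.
Mind the look-alikes: they are no part of the job. What is shaped like the long_diffuser but green or orange is not meant.

How it is judged:
By the outcome, as a careful person would: the job done as asked, in the order asked, and still so for the second after the job is handed in, with the robot touching nothing.
It also fails if it takes over 45 s, if anything falls off the work surface, if the arm or the gripper's body presses on something with over 40 N, if the wrist force passes 120 N, or if a joint passes its speed limit or range.

## Working session

There is one attempt and no reset: what is moved stays moved. The work goes in short steps, Python scripts to look and compute and a tool call to move; the robot and the scene stay as the last step left them, time stands still between calls to the robot, and variables do not carry over. Pictures are saved under pics/ and viewed, about 8 in all and at most 12, crops included, and the job is handed in when it is done.

Besides the shell and the picture viewer there is one more tool, called as name([rows], argument=value, ...), one row to a line, values as JSON. arm_command: Moves the arm, as the interface text tells. Its arguments: {"type":"object","properties":{"moves":{"type":"array","items":{"type":"array","items":{"type":"number"}}},"squeeze":{"type":"number"}},"required":["moves"]}

```bash
mkdir -p pics; cat > h.py <<'E'
import numpy as np, cv2
from workcell import env
def cast(c,u,v,z=None,d=None):
    P=c["pose"]; r=np.array([(u-c["cx"])/c["fx"],(v-c["cy"])/c["fy"],1.])
    if d is not None: return P[:3,:3]@(r*d)+P[:3,3]
    w=P[:3,:3]@r; return P[:3,3]+w*(z-P[2,3])/w[2]
def cloud(c,d):
    v,u=np.indices(d.shape); r=np.stack([(u-c["cx"])/c["fx"]*d,(v-c["cy"])/c["fy"]*d,d],-1)
    return r@c["pose"][:3,:3].T+c["pose"][:3,3]
E
python3 - <<'E'
from h import *
ims=[]
for n in("scene","side","wrist"):
    c=env.get_calibration(n); p,d=env.read_camera(n); np.savez(n+"0.npz",p=p,d=d,**c); ims.append(p)
    print(n,c["pose"][:3,3].round(3),c["pose"][:3,2].round(2))
s=env.get_state();print(s["clock"],s["tcp_pos"],s["orientation"],s["finger_gap"])
ims.append(np.zeros_like(p))
g=np.vstack([np.hstack(ims[:2]),np.hstack(ims[2:])])
cv2.imwrite("pics/a.png",cv2.resize(g,(800,600),interpolation=cv2.INTER_AREA))
E
```

```text
scene [0.963 0.545 1.211] [-0.42 -0.34 -0.84]
side [ 0.298 -0.815  0.884] [ 0.1   0.76 -0.65]
wrist [0.574 0.082 0.374] [-0.   -0.32 -0.95]
0.15 [5.74658992e-01 1.92127140e-05 2.47633406e-01] [-5.31925495e-04  7.07119151e-01  7.07094093e-01 -4.09872754e-04] 0.0852987384993967
```

View pics/a.png

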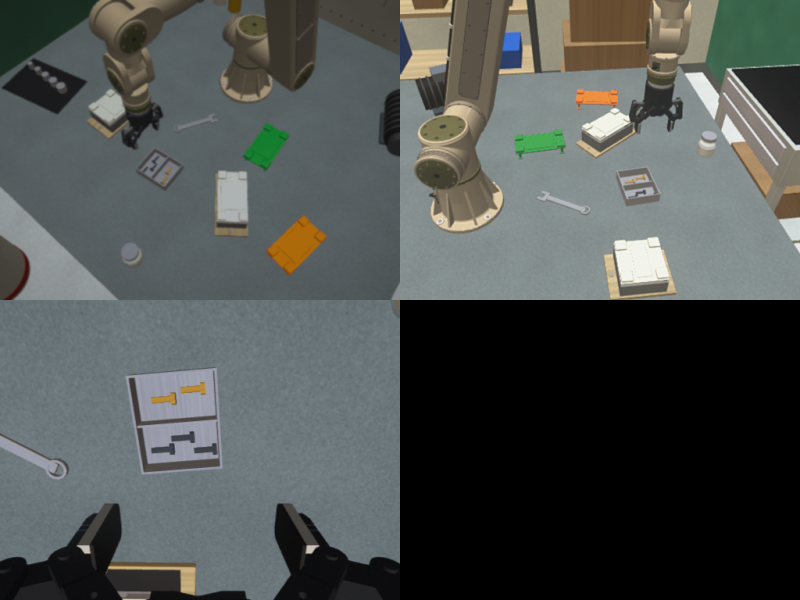

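The montage shows the white long cover at scene px ~(297,255) and side px ~(265,166). These could be mistaken for it:
- white square cover: scene (138,138), side (307,339)
- green look-alike: scene (340,187)
- orange look-alike: scene (380,314)

By the description (white, 180x100) I choose the one at scene (297,255). Next I measure it in both views and check a crop.

```bash
python3 - <<'E'
from h import *
crops=[]
for n,(u,v) in dict(scene=(297,255),side=(265,166)).items():
    f=dict(np.load(n+"0.npz")); p=f["p"]; X=cloud(f,f["d"])
    hsv=cv2.cvtColor(p,cv2.COLOR_BGR2HSV)
    m=((hsv[...,1]<40)&(hsv[...,2]>130)).astype(np.uint8)
    k,l,st,_=cv2.connectedComponentsWithStats(m)
    i=l[v,u]; mm=(l==i)&(f["d"]>0); P=X[mm]; print(n,i,st[i],"z pct",np.percentile(P[:,2],[2,25,50,75,95,99]).round(4))
    P=P[P[:,2]>.05]
    r=cv2.minAreaRect((P[:,:2]*1000).astype(np.float32)); print("top rect mm",r)
    B=P[P[:,2]>np.percentile(P[:,2],50)+.006]
    rb=cv2.minAreaRect((B[:,:2]*1000).astype(np.float32)); print("boss rect",rb,len(B),B[:,2].mean())
    # outline cast on plane of the boss tops
    cs,_=cv2.findContours((l==i).astype(np.uint8),cv2.RETR_EXTERNAL,cv2.CHAIN_APPROX_NONE)
    q=max(cs,key=len)[:,0]; W=np.array([cast(f,a,b,z=.082)[:2]*1000 for a,b in q],np.float32); print("ray rect",cv2.minAreaRect(W))
    c=p[v-60:v+60,u-65:u+65]; crops.append(cv2.resize(c,None,fx=3,fy=3,interpolation=cv2.INTER_CUBIC))
cv2.imwrite("pics/b.png",np.hstack(crops))
E
```

```text
scene 14 [ 277  218   41   66 2489] z pct [0.0041 0.0722 0.0745 0.0775 0.0831 0.0854]
top rect mm ((488.3099365234375, 283.5681457519531), (184.56985473632812, 99.11224365234375), 36.9646110534668)
boss rect ((491.40185546875, 286.0470275878906), (176.5978240966797, 95.7894515991211), 36.85225296020508) 330 0.08288341461805115
ray rect ((491.53814697265625, 286.20599365234375), (182.8874053955078, 99.89163208007812), 36.9705810546875)
side 59 [     0     85    512    299 109441] z pct [-5.828e-01 -9.000e-04  4.000e-04  1.800e-03  1.680e-02  7.890e-02]
top rect mm ((412.89752197265625, 50.5418701171875), (690.1149291992188, 662.584228515625), 57.6510009765625)
boss rect ((411.2427673339844, 51.6436767578125), (688.1038208007812, 660.7922973632812), 57.8347282409668) 1013 0.08410411589294133
ray rect ((356.373779296875, 122.01852416992188), (1147.178466796875, 1456.9810791015625), 89.3677749633789)
```

View pics/b.png

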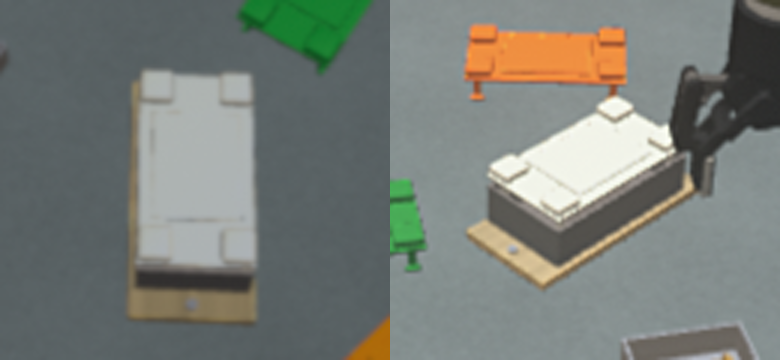

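The crop confirms the white long lamp, with 4 bosses on a 183x100 rectangle. Its centre is about (0.490, 0.286), yaw 37°, boss tops about 0.083 m. The green and orange covers lie apart from it. I'll move to a hover with the camera over it, fingers shut and turned to the lamp's axes.

arm_command([
  [1,40,-15,0,-0.1],
  [1,80,-30,0,-0.2],
  [1,120,-45,0,-0.3],
  [1,160,-60,0,-0.4],
  [1,200,-75,0,-0.5],
  [1,240,-90,0,-0.6],
  [1,280,-105,0,-0.645],
  [1,320,-118,0,-0.645],
  [1,333,-121,0,-0.645],
  [1,333,-121,0,-0.645],
  [1,333,-121,0,-0.645],
], squeeze=40)

```text
clock: 1.25
tcp_pos: [0.4541, 0.3325, 0.248]
orientation: [0.0, 0.446, 0.895, -0.0]
wrist_force: [0.3, 0.4, -0.0]
finger_gap: -0.0
```

```bash
cat > look.py <<'E'
from h import *
import sys
from scipy.spatial.transform import Rotation as R
s=env.get_state(); f=env.get_calibration("wrist"); p,d=env.read_camera("wrist"); X=cloud(f,d)
np.savez("w_%s.npz"%sys.argv[1],p=p,d=d,**f)
q=s["orientation"]; T=R.from_quat([q[1],q[2],q[3],q[0]]).as_matrix()
print(s["clock"],s["tcp_pos"].round(4) if hasattr(s["tcp_pos"],"round") else s["tcp_pos"],s["finger_gap"],s["joint_pos"],"F",s["wrist_force"]); print(T.round(3))
hsv=cv2.cvtColor(p,cv2.COLOR_BGR2HSV)
m=((hsv[...,1]<45)&(hsv[...,2]>130)&(X[...,2]>.045)&(X[...,2]<.1)&(d>0)).astype(np.uint8)
k,l,st,_=cv2.connectedComponentsWithStats(m); i=1+st[1:,4].argmax(); mm=l==i
P=X[mm]; r=cv2.minAreaRect((P[:,:2]*1000).astype(np.float32)); print("rect",r,"px",st[i],"z",np.percentile(P[:,2],[5,50,95]).round(4))
c=np.array(r[0]); a=np.radians(37)
vis=p.copy()
for sx in(1,-1):
  for sy in(1,-1):
    g=c/1000+np.array([[np.cos(a),-np.sin(a)],[np.sin(a),np.cos(a)]])@[sx*.074,sy*.035]
    n=P[np.abs(P[:,:2]-g).max(1)<.007]
    t=T.T@(np.r_[g,0.08]-s["tcp_pos"])*1000
    print("boss",sx,sy,g.round(4),"z",np.median(n[:,2]).round(4) if len(n) else None,len(n),"tool d mm",t.round(1))
    w=np.linalg.inv(f["pose"])@np.r_[g,.08,1]; cv2.circle(vis,(int(f["fx"]*w[0]/w[2]+f["cx"]),int(f["fy"]*w[1]/w[2]+f["cy"])),4,(0,0,255),1)
cv2.imwrite("pics/w_%s.png"%sys.argv[1],vis)
E
python3 look.py 1
```

```text
1.25 [0.4541 0.3325 0.248 ] -4.136940124073832e-05 [ 4.89683813e-01  2.90059761e-01  1.34342511e-02  1.29488237e+00
 -6.98534768e-04  1.41531157e+00] F [ 0.32704466  0.42780157 -0.00506051]
[[-0.601  0.799 -0.   ]
 [ 0.799  0.601 -0.001]
 [-0.001 -0.001 -1.   ]]
rect ((489.2923583984375, 284.5517578125), (179.74093627929688, 100.56930541992188), 36.636497497558594) px [  155   180   198   102 16265] z [0.0713 0.0747 0.0824]
boss 1 1 [0.5273 0.357 ] z 0.082 228 tool d mm [-24.3  73.4 167.9]
boss 1 -1 [0.5695 0.3011] z 0.0819 183 tool d mm [-94.3  73.5 168. ]
boss -1 1 [0.4091 0.268 ] z 0.0823 228 tool d mm [-24.4 -74.6 168.1]
boss -1 -1 [0.4513 0.2121] z 0.0822 186 tool d mm [-94.4 -74.5 168.1]
```

View pics/w_1.png

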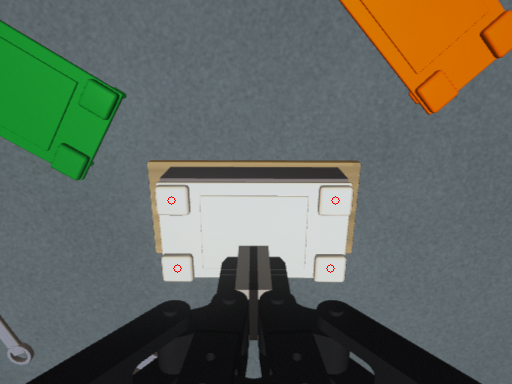

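The circles fall on the four boss tops (171,200), (335,200), (177,268) and (330,268). Tops measure 0.082 m, so all are unlatched. I go to boss (+,+) and press slowly.

arm_command([
  [1,-12,36,20,0],
  [1,-24,73,55,0],
  [1,-24,73,100,0],
  [1,-24,73,138,0],
  [1,-24,73,145,0],
  [1,-24,73,149,0],
  [1,-24,73,152,0],
  [1,-24,73,155,0],
  [1,-24,73,158,0],
  [1,-24,73,160,0],
  [1,-24,73,161,0],
  [1,-24,73,161,0],
])

```text
clock: 2.5
tcp_pos: [0.5279, 0.3589, 0.091]
orientation: [0.001, 0.446, 0.895, 0.002]
wrist_force: [-2.8, 1.3, 13.5]
finger_gap: -0.0003
```

arm_command([
  [1,0,0,2,0],
  [1,0,0,4,0],
  [1,0,0,4,0],
])

```text
clock: 2.8
tcp_pos: [0.5281, 0.359, 0.0905]
orientation: [0.002, 0.446, 0.895, 0.003]
wrist_force: [-10.3, -2.9, 30.4]
finger_gap: -0.0003
```

arm_command([
  [1,0,0,-25,0],
  [1,-35,0,-42,0],
  [1,-70,0,-35,0],
  [1,-70,0,-18,0],
  [1,-70,0,-13,0],
  [1,-70,0,-9,0],
  [1,-70,0,-6,0],
  [1,-70,0,-3,0],
  [1,-70,0,-1,0],
  [1,-70,0,0,0],
  [1,-70,0,0,0],
])

```text
clock: 3.9
tcp_pos: [0.569, 0.3023, 0.0889]
orientation: [0.002, 0.446, 0.895, 0.001]
wrist_force: [-8.6, -6.1, 28.7]
finger_gap: 0.0001
```

arm_command([
  [1,0,0,-25,0],
  [1,0,-40,-42,0],
  [1,0,-85,-45,0],
  [1,0,-130,-45,0],
  [1,0,-148,-38,0],
  [1,0,-148,-18,0],
  [1,0,-148,-12,0],
  [1,0,-148,-8,0],
  [1,0,-148,-5,0],
  [1,0,-148,-2,0],
  [1,0,-148,0,0],
  [1,0,-148,0,0],
])

```text
clock: 5.1
tcp_pos: [0.451, 0.2134, 0.0888]
orientation: [0.001, 0.446, 0.895, 0.001]
wrist_force: [-15.2, -4.6, 44.3]
finger_gap: -0.0001
```

arm_command([
  [1,0,0,-25,0],
  [1,35,0,-42,0],
  [1,70,0,-35,0],
  [1,70,0,-18,0],
  [1,70,0,-13,0],
  [1,70,0,-9,0],
  [1,70,0,-6,0],
  [1,70,0,-3,0],
  [1,70,0,-1,0],
  [1,70,0,0,0],
  [1,70,0,0,0],
])

```text
clock: 6.2
tcp_pos: [0.4093, 0.2686, 0.0888]
orientation: [0.001, 0.447, 0.895, 0.001]
wrist_force: [-15.1, -5.8, 44.5]
finger_gap: -0.0001
```

arm_command([
  [1,0,0,-30,0],
  [1,0,0,-80,0],
  [1,20,37,-120,0],
  [1,50,74,-165,0],
  [1,70,74,-165,0],
  [1,70,74,-165,0],
])

```text
clock: 6.8
tcp_pos: [0.4272, 0.3726, 0.2516]
orientation: [0.001, 0.446, 0.895, 0.003]
wrist_force: [0.2, -0.4, -0.3]
finger_gap: 0.0002
```

```bash
python3 look.py 2
```

```text
6.8 [0.4272 0.3726 0.2516] 0.000158725498777521 [5.75148970e-01 2.90762666e-01 2.31374454e-02 1.29623390e+00
 9.91803024e-04 1.49871695e+00] F [ 0.24894975 -0.36228411 -0.25188531]
[[-0.603  0.798  0.005]
 [ 0.798  0.603  0.005]
 [ 0.     0.007 -1.   ]]
rect ((487.56512451171875, 285.4040832519531), (180.21546936035156, 99.90408325195312), 36.68738555908203) px [  158   224   181    85 10088] z [0.0616 0.0645 0.0729]
boss 1 1 [0.5256 0.3579] z 0.0724 183 tool d mm [-71.2  68.4 172. ]
boss 1 -1 [0.5677 0.302 ] z 0.0724 93 tool d mm [-141.2   68.3  172. ]
boss -1 1 [0.4074 0.2688] z 0.0726 181 tool d mm [-70.9 -79.6 171. ]
boss -1 -1 [0.4495 0.2129] z 0.0727 31 tool d mm [-140.9  -79.7  171. ]
```

View pics/w_2.png

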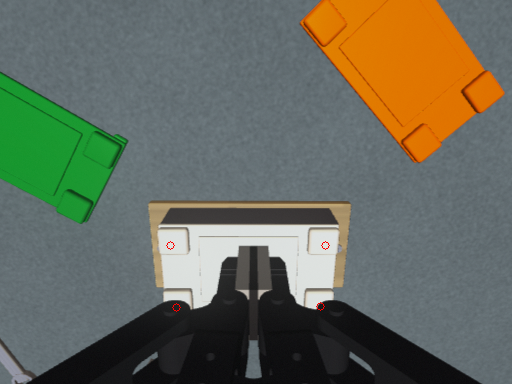

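All four boss tops now read 0.0724–0.0727 m (home is 0.072), and the near edge shows no gap. I'll cross-check with the fixed cameras, including the square lamp.

```bash
python3 - <<'E'
from h import *
a=np.radians(36.9);Rm=np.array([[np.cos(a),-np.sin(a)],[np.sin(a),np.cos(a)]])
for n in("scene","side"):
    o=np.load(n+"0.npz"); f=env.get_calibration(n); p,d=env.read_camera(n)
    for t,dd in(("before",o["d"]),("after",d)):
        X=cloud(f,dd).reshape(-1,3); X=X[dd.ravel()>0]
        z=[]
        for sx in(1,-1):
            for sy in(1,-1):
                g=np.array([.4895,.285])+Rm@[sx*.074,sy*.035]
                P=X[(np.abs((X[:,:2]-g)@Rm).max(1)<.009)&(X[:,2]>.03)&(X[:,2]<.12)]
                z.append((len(P),round(float(np.median(P[:,2])),4) if len(P) else None))
        print(n,t,z)
    v,u=((slice(100,175),slice(105,175)) if n=="scene" else (slice(295,384),slice(255,360)))
    A=o["d"][v,u];B=d[v,u];print(" square: max/median depth diff",np.abs(A-B).max(),np.median(np.abs(A-B)))
    if n=="side": cv2.imwrite("pics/side_end.png",cv2.resize(np.hstack([p[106:226,200:330],p[264:384,240:370]]),None,fx=3,fy=3,interpolation=cv2.INTER_CUBIC))
E
```

```text
scene before [(45, 0.0825), (48, 0.0823), (40, 0.082), (44, 0.082)]
scene after [(46, 0.0728), (49, 0.0721), (41, 0.0721), (42, 0.0728)]
 square: max/median depth diff 1.6215748 0.004918158
side before [(20, 0.0826), (20, 0.082), (29, 0.0819), (32, 0.0815)]
side after [(22, 0.0728), (20, 0.0716), (22, 0.0718), (26, 0.0721)]
 square: max/median depth diff 1.0904669 0.0016518831
```

View pics/side_end.png

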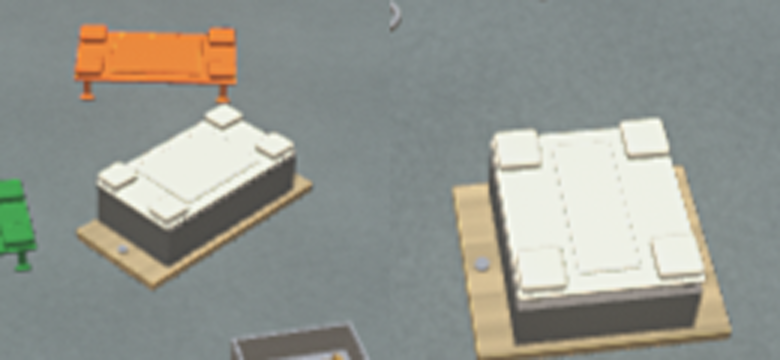

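The long cover sits flush with no gap. The square cover is still raised, and the arm is clear.

```bash
python3 -c "
from workcell import env
print(env.get_state()['clock'],env.hand_in())"
```

```text
the job is handed in; nothing more can be done
6.95 None
```

I pressed the long white diffuser down at its four bosses with the shut fingertips, then backed the arm well clear and handed in at about 7 s.

- **Long lamp:** all four boss tops went from about 82 mm to 71.6–72.8 mm, seen by the wrist, scene and side cameras (72 mm is home). The last side picture shows it flush on the two faces that view shows.
- **Clicks and forces:** I did not detect the clicks themselves; I judged them by the bosses stopping at the home height and staying there after release. The highest wrist force at the end of any press was about 45 N, on the fingertips. I did not record peaks within a press.
- **Square lamp:** the arm never went near it, and the picture shows its diffuser still raised. The before-and-after depth comparison there was not conclusive. The median differences were 1.7 mm (side) and 4.9 mm (scene), with outliers over 1 m. I put these down to camera noise and edges, and to the arm having moved through the scene camera's view, but did not check further.

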